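Push a block down the boring machine's chute to the escapement stop

TASK

Lay the loose oblong beech block lengthwise on the upper end of the boring machine's sloping chute, then push it from behind, down the chute and past the spring pawl at the side, until it bears on the spring stop and the pawl snaps shut behind it, so that the block stays caught between stop and pawl when you let go. Push gently: the stop should give only a little, never be driven back to the end of its travel. Leave the other things on the bench where they are.

Things in the scene. Friction and masses are not known exactly. Their poses are not given: they have to be found in the camera images.
- block: The part to load: plain oblong beech block, 90 mm long (its x), 60 mm wide (its y), 45 mm high (its z), 120 to 230 g, lying flat on the bench near the robot; origin: centre of its underside. Either end may go first. A shorter square offcut and a round turned foot lie by it, in places that change.
- chute: Chute and boring machine, one fixed piece. Level frame: origin on the bench under the chute's centre line; x horizontal, downhill; y across; z up. The flat bed slopes 18 degrees down to +x, its surface at z = 85 mm - 0.325 x, upper end at x = -257 mm. Dusty: a block on it does not slide by itself. Boring unit (to 180 mm high) and control box stand beyond x = +50 mm.
- chute_load (a point): Point on the bed's centre line, 198 mm uphill (along the bed) of chute_datum: lay the block with its centre here, uphill of the pawl. Straight side rails, 16 mm high off the bed, leave a channel 66 mm wide (y -33 to +33 mm). Within 47 mm up and down the bed from here the rails carry lips flaring outward, to 24 mm off the bed at y = +/-43 mm.
- chute_keeper (a point): Point on the bed's centre line, 50 mm uphill of chute_datum, where the two keeper strips begin; they run 75 mm downhill from here, 47 mm off the bed, each overhanging the channel's edge by 8 mm (the middle 46 mm is open), so that a block must be slid in under them.
- chute_datum (a point): Point on the bed's centre line over the chute's origin. The escapement carriage (spring stop and pawl, always 86 mm apart) is clamped with the resting stop's uphill face anywhere from 20 mm uphill to 20 mm downhill of here, along the bed; that place is not reported: feel or look for it. The carriage's crossbar is 88 mm high off the bed, 55 mm or more downhill of the stop's face.
- stop (a joint): Travel in m of the spring stop, a steel plate 36 mm wide across the channel, 8 to 44 mm off the bed and square to it. 0 = at rest, positive = pushed downhill. It gives from 3.2 N on, then 0.9 N per mm; solid at 0.018, and forced if beyond 0.014 (about 16 N). Once a block has pushed it back 4 to 6 mm (9 to 11 N of push in all, friction included) the pawl snaps in behind the block.
- pawl (a joint): Angle in rad of the check pawl, a 55 mm steel finger on the chute's -y side, pivot outside the rail 141 mm uphill of the resting stop's face, leaning downhill into the channel, 20 to 32 mm off the bed. 0 = shut: tip 11 to 13 mm inside the rail, 86 mm uphill of that face. A passing block swings it out (positive, 0.08 to 0.3), dragging with up to 5 N, until the block's rear end is past the tip.
- offcut: Bystander: square beech offcut, 60 x 60 x 45 mm, origin at the centre of its underside.
- bun: Bystander: round turned beech foot, 76 mm in diameter, 48 mm high, origin at the centre of its underside.
- try_square: Bystander: try square lying flat, dark 120 mm stock and 190 mm steel blade; origin under the middle of the stock.
- brush: Bystander: bench brush, 240 mm long, lying; origin under its middle.
- glue: Bystander: white glue bottle with a cap, 72 mm in diameter and 190 mm high, standing; origin at the centre of its underside.
- mallet: Bystander: wooden mallet lying down, head 62 x 130 x 85 mm, about 300 mm long in all; origin under the middle of its handle.
Mind the look-alikes: they are no part of the job. Leave any black or green look-alike of the block alone.

How it is judged:
By the outcome, as a careful person would: the job done as asked, in the order asked, and still so for the second after the job is handed in, with the robot touching nothing.
It also fails if it takes over 58 s, if anything falls off the work surface, if the arm or the gripper's body presses on something with over 40 N, if the wrist force passes 120 N, or if a joint passes its speed limit or range.

ROBOT

A 6-joint arm with a two-finger parallel gripper is mounted at the origin on the work surface. World frame = base frame: x ahead of the robot, y to its left, z up, the work surface at z = 0. Lengths are in m, angles in rad, forces in N, time in s.
With the tool pointing down it reaches from about 0.3 to 0.85 m from the base axis. Payload 4.2 kg.
Tool frame: the origin (TCP) lies midway between the tips of the shut fingers; the grasp point (between the pads) lies 19 mm behind it; x points along the fingers, y is the direction in which the jaws open and shut, and the axes are right-handed (so a half turn about x gives the same grasp; the last joint's range is limited). The gripper opens to 91 mm and grips with 3 to 60 N. Pads are 32 mm wide; open, the fingers measure 118 mm over their backs; the gripper's body (76 mm by 178 mm) begins 60 mm behind the grasp point.
Start: joints at [1.275, 0.32, 1.565, -0, 1.257, -0.02], TCP at [0.157, 0.553, 0.214] pointing down, gripper open.
Joint ranges: [-3.11, 3.11], [-0.84, 2.01], [0.21, 2.61], [-1.34, 4.49], [0.05, 2.63], [-2.56, 2.56]. Speed limits (rad/s): [2.57, 2.57, 3.14, 3.14, 3.14, 3.14].

INTERFACE

Orientations are given as a rotation vector (axis times angle).
In Python, from cell import arm gives the robot as it stands. Calls block until the motion is done:
- arm.move_ptp(position, orientation): joint-space move of the TCP to a pose.
- arm.move_straight(position, max_speed=0.15, orientation=None, guard=None): straight line of the TCP; orientation=None keeps the orientation; max_speed is the mean speed in m/s. With guard (N) it stops when the force on the tool has changed by that much, and returns True; else False.
- arm.set_joints(angles): joint-space move.
- arm.command_gripper(opening, squeeze=None): finger opening in m; squeeze is the grip in N (None keeps the last); returns when the fingers have stopped.
- arm.pause(seconds).
- arm.ik(position, orientation): joint angles nearest the present ones, or None.
- arm.camera(name): name is "scene" or "top" or "wrist"; returns (picture, depth): 400x640x3 uint8, red, green, blue; 400x640 float32, m along the optical axis (not along the pixel's ray), 0 where there is no reading.
- arm.get_calibration(name): a dict with "K" (3x3 intrinsics, pixels), "k1" (the pictures are not rectified: a ray, as slopes to the right and down, at radius r is drawn at 1 + k1 r^2 times it, then the intrinsics apply), "R" (3x3) and "t" (3): a world point X has camera coordinates R X + t. Camera axes: x right, y down, z forward; pixel columns grow to the right and rows downward; lengths in m; the calibration is good to about 2 mm. A picture is of the moment at which its call begins: read the wrist's pose just before it. get_calibration takes no time and is no camera call; for the wrist camera it gives the pose at the moment of the call.
A pose or a line that the arm cannot do raises arm.Unreachable and nothing moves.
- arm.job_done(): hands the job in, once; it reports no verdict.
Readings, each from a call of its own:
- arm.read_t(): time.
- arm.read_q(): joint angles.
- arm.read_joint_vel(): joint speeds.
- arm.read_tau(): joint torques, N m.
- arm.read_tool_pos(): TCP position.
- arm.read_ee_rot(): TCP orientation.
- arm.read_contact_force(): force on the tool from outside, world axes, zero at the start.
- arm.read_torque(): the same for the moment, N m.
- arm.read_grip_width(): finger opening in m.
Only numpy, scipy, OpenCV 4.12 (cv2) and the standard library are available. Lean on these libraries where they do the work, as an engineer would, in place of code of your own. Each camera call takes 0.05 s, during which the arm holds its last target. There are 200 camera calls.

## Working session

There is one attempt and no reset: what is moved stays moved. The work goes in short steps, each a Python script; the robot and the scene stay as the last script left them, time stands still between calls to the robot, and variables do not carry over. Pictures are saved under pics/ and viewed, about 8 in all and at most 12, crops included, and the job is handed in when it is done.

```bash
ls; mkdir -p pics; cat > h.py <<'E'
import numpy as np, cv2
from cell import arm
def cal(n):
    c=arm.get_calibration(n); return {k:np.array(v,float) for k,v in c.items()}
def ray(c,u,v):
    K=c['K'];x=(u-K[0,2])/K[0,0];y=(v-K[1,2])/K[1,1]
    a,b=x,y
    for _ in range(20):
        f=1+c['k1']*(a*a+b*b); a,b=x/f,y/f
    return np.stack([a,b,np.ones_like(a)],-1)
def pts(c,d):
    v,u=np.mgrid[0:d.shape[0],0:d.shape[1]].astype(float)
    return (ray(c,u,v)*d[...,None]-c['t'])@c['R']
def onplane(c,u,v,z):
    r=ray(c,np.float64(u),np.float64(v))@c['R']; o=-c['R'].T@c['t']
    return o+r*((z-o[2])/r[2])
def proj(c,X):
    p=c['R']@np.array(X)+c['t'];x,y=p[:2]/p[2];f=1+c['k1']*(x*x+y*y)
    return c['K'][0,0]*x*f+c['K'][0,2],c['K'][1,1]*y*f+c['K'][1,2]
E
python3 - <<'E'
from h import *
for n in ['scene','top']:
    p,d=arm.camera(n); cv2.imwrite(f'pics/{n}0.png',p[...,::-1]); np.save(f'{n}0.npy',d); np.save(f'{n}p0.npy',p)
    c=cal(n); print(n,-c['R'].T@c['t'],c['R'][2],(d>0).mean())
print(arm.read_t())
E
```

```text
pics
scene [ 1.01855755 -0.90758665  1.39224457] [-0.34661533  0.54021909 -0.76682537] 0.99366015625
top [2.35410874e-01 1.27545792e-03 1.46094950e+00] [ 0.14686326  0.01416195 -0.98905542] 0.99613671875
0.1
```

View pics/top0.png

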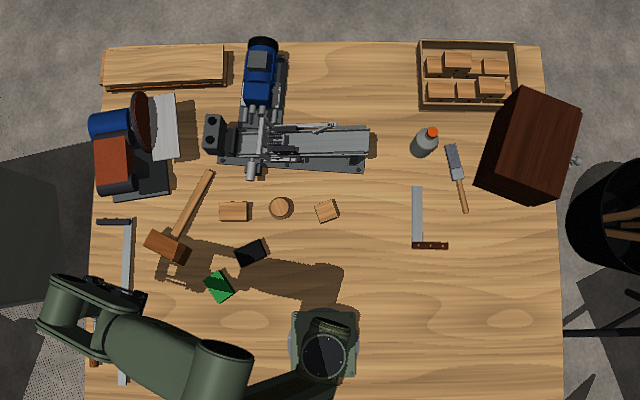

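View pics/scene0.png

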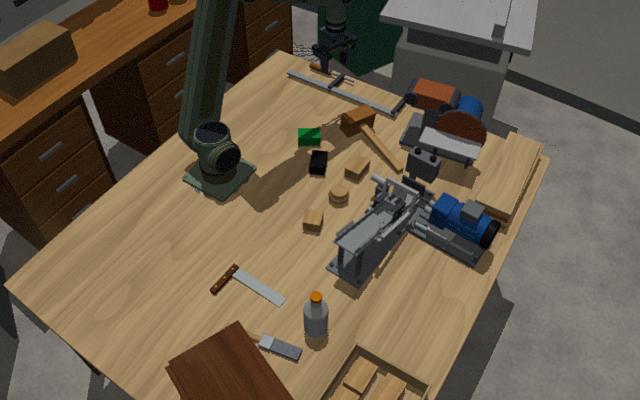

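The top view shows the block at about (235,211), the bun at (281,208) and the offcut at (327,211). The chute runs from its upper end at (370,140) down to the left, with the boring unit near (255,130). Next I'll get positions from depth.

```bash
python3 - <<'E'
from h import *
P={};
for n in ['top','scene']:
    c=cal(n); d=np.load(n+'0.npy'); P[n]=pts(c,d)
X=P['top']; 
m=((X[...,2]>0.03)&(X[...,2]<0.055)).astype(np.uint8); m[:190]=0;m[235:]=0;m[:,:205]=0;m[:,350:]=0
n,l,s,ce=cv2.connectedComponentsWithStats(m)
for i in range(1,n):
    if s[i,4]<60: continue
    q=X[l==i]; r=cv2.minAreaRect((q[:,:2]*1000).astype(np.float32)); print(s[i],q.mean(0).round(4),np.median(q[:,2]).round(4),r)
# chute bed plane
q=X[125:158,290:366].reshape(-1,3); q=q[(q[:,2]>.08)&(q[:,2]<.2)]
A=np.c_[q[:,:2],np.ones(len(q))]; w=np.ones(len(q),bool)
for _ in range(15):
    co=np.linalg.lstsq(A[w],q[w,2],rcond=None)[0]; e=q[:,2]-A@co; w=abs(e)<max(.003,np.std(e[w])*1)
print(co,np.hypot(*co[:2]),w.mean(),e[w].std())
dirn=-co[:2]/np.hypot(*co[:2]); print('downhill yaw',np.arctan2(dirn[1],dirn[0]))
b=q[w]; s_=b[:,:2]@dirn; t_=b[:,:2]@np.array([-dirn[1],dirn[0]])
print('rect',cv2.minAreaRect((b[:,:2]*1000).astype(np.float32)),np.percentile(s_,[0,1,99,100]),np.percentile(t_,[0,1,5,50,95,99,100]))
p=np.load('topp0.npy'); cv2.imwrite('pics/topz.png',cv2.resize(p[100:185,195:385,::-1],None,fx=4.2,fy=4.2,interpolation=cv2.INTER_CUBIC))
E
```

```text
[269 197  23  22 370] [0.4348 0.1407 0.0449] 0.0471 ((436.381103515625, 142.05270385742188), (72.23687744140625, 69.2085189819336), 53.08788299560547)
[314 200  24  23 350] [ 0.4246 -0.0068  0.045 ] 0.0451 ((425.40740966796875, -6.724639892578125), (60.71720504760742, 59.813785552978516), 20.54329490661621)
[219 202  28  19 518] [0.4235 0.293  0.0457] 0.0456 ((423.90289306640625, 294.1891174316406), (60.015052795410156, 89.07147979736328), 0.28549036383628845)
[-0.02188109 -0.3223619   0.13885034] 0.32310366660998063 0.5008561643835616 0.0016116856424145817
downhill yaw 1.5030228689622085
rect ((636.6293334960938, -9.867408752441406), (238.4817657470703, 101.13192749023438), 85.99911499023438) [-0.08586901 -0.08266717  0.14835533  0.15245533] [-0.68654326 -0.6733298  -0.66090831 -0.62910019 -0.58887307 -0.58601101
 -0.58513523]
```

View pics/topz.png

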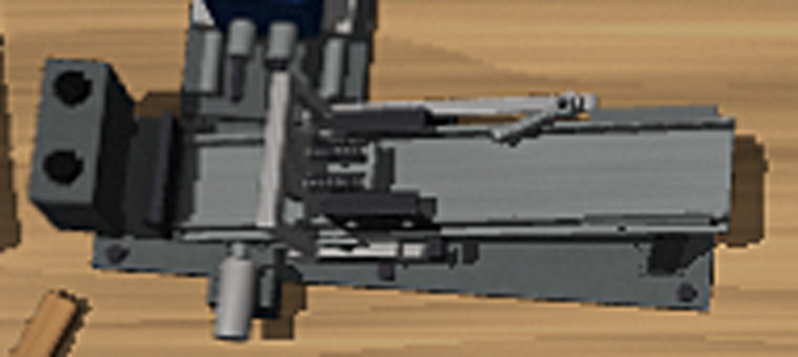

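The zoom shows the carriage: pawl on the far (+x world) side with pivot at (570,103) and tip at (500,135), stop at (380,175), keepers at (345–435,120/205). The upper bed end is at column 733. So downhill ≈ +y world. The block is at (0.424,0.294), already nearly parallel. I'll take a wrist look at the chute from close by, then one over the block.

```bash
cat >> h.py <<'E'
from scipy.spatial.transform import Rotation as Ro
def ori(down,jaw):
    x=np.array(down,float);x/=np.linalg.norm(x);y=np.array(jaw,float);y-=x*(x@y);y/=np.linalg.norm(y)
    return Ro.from_matrix(np.c_[x,y,np.cross(x,y)]).as_rotvec()
def grab(n,f):
    c=cal(n);p,d=arm.camera(n);cv2.imwrite(f'pics/{f}.png',p[...,::-1]);np.savez(f,p=p,d=d,**c)
E
python3 - <<'E'
from h import *
c=cal('top')
a=onplane(c,195+733/4.2,100+122/4.2,.182);b=onplane(c,195+728/4.2,100+230/4.2,.182)
print(a,b)
print(arm.read_ee_rot(), Ro.from_rotvec(arm.read_ee_rot()).as_matrix().round(2).tolist())
w=cal('wrist');print('wrist cam',-w['R'].T@w['t'],w['R'][2],w['K'][0,0],arm.read_tool_pos())
for s in (1,-1):
    o=ori([0,0,-1],[s,0,0])
    for p in ([.6,.0,.36],[.424,.294,.2],[.424,.294,.027],[.64,-.05,.2],[.64,.1,.1]):
        q=arm.ik(p,o); print(s,p,None if q is None else np.round(q,2))
    o=ori([0,-.309,-.951],[s,0,0]); q=arm.ik([.64,-.05,.2],o);print('tilt',q)
E
```

```text
[ 0.65401266 -0.13850461  0.182     ] [ 0.57437671 -0.13348789  0.182     ]
[ 0.21527897  1.56018545 -0.21775443] [[-0.0, 0.27, 0.96], [-0.0, 0.96, -0.27], [-1.0, -0.0, -0.0]]
wrist cam [0.07763471 0.57522112 0.38448633] [ 0.27605141 -0.08029621 -0.95778293] 296.9207305793269 [0.15645006 0.55283116 0.21320689]
1 [0.6, 0.0, 0.36] [-0.02  0.31  1.22 -0.    1.61 -0.02]
1 [0.424, 0.294, 0.2] [ 0.58  0.24  1.72 -0.    1.19  0.58]
1 [0.424, 0.294, 0.027] [ 0.58  0.42  1.95 -0.    0.77  0.58]
1 [0.64, -0.05, 0.2] [-0.1   0.43  1.42 -0.    1.29 -0.1 ]
1 [0.64, 0.1, 0.1] [ 0.14  0.52  1.55 -0.    1.08  0.14]
tilt [ 0.06584328  0.44429849  1.4473105  -0.32705552  1.2863675   0.16412861]
-1 [0.6, 0.0, 0.36] None
-1 [0.424, 0.294, 0.2] [ 0.58  0.24  1.72  0.    1.19 -2.56]
-1 [0.424, 0.294, 0.027] [ 0.58  0.42  1.95 -0.    0.77 -2.56]
-1 [0.64, -0.05, 0.2] None
-1 [0.64, 0.1, 0.1] None
tilt None
```

```bash
python3 - <<'E'
from h import *
o=ori([0,0,-1],[1,0,0])
arm.move_ptp([.424,.30,.24],o); grab('wrist','wb')
arm.move_ptp([.62,.0,.34],o); grab('wrist','wc')
print(arm.read_t())
z=np.load('wb.npz');X=pts(z,z['d'])
m=((X[...,2]>.035)&(X[...,2]<.055)&(abs(X[...,0]-.424)<.06)&(abs(X[...,1]-.294)<.065)); q=X[m]
print(np.median(q[:,2]),cv2.minAreaRect((q[:,:2]*1e3).astype(np.float32)))
a=cv2.imread('pics/wb.png');b=cv2.imread('pics/wc.png')
cv2.imwrite('pics/wboth.png',np.vstack([cv2.resize(a,(320,200)).repeat(1,0) if 0 else np.hstack([cv2.resize(a,(320,200)),np.zeros((200,320,3),np.uint8)]),b]))
E
```

```text
2.975
0.04571977823343252 ((424.6047058105469, 293.3200378417969), (60.10881423950195, 89.3797607421875), 0.1484329104423523)
```

View pics/wboth.png

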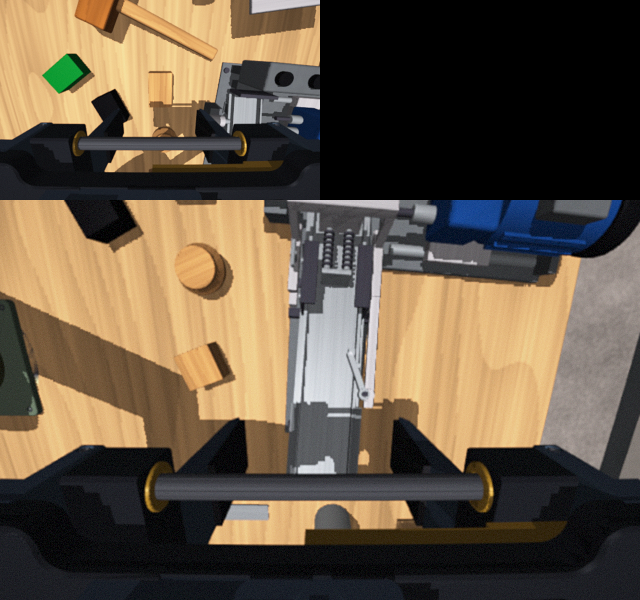

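The block in the wrist view is at (0.4246, 0.2933), square to the axes. In the lower picture the channel runs from about (325,465) to (337,280), with the stop at (337,272), pawl tip at (350,352) and pivot at (366,393). Next, fit the bed plane, rails and stop from this view's depth.

```bash
cat > fit.py <<'E'
from h import *
z=np.load('wc.npz');X=pts(z,z['d'])
q=X[70:270,285:385].reshape(-1,3);q=q[(q[:,2]>.05)&(q[:,2]<.25)]
w=(q[:,0]>.59)&(q[:,0]<.635)&(q[:,1]<.04)
A=np.c_[q[:,:2],np.ones(len(q))]
for _ in range(20):
    co=np.linalg.lstsq(A[w],q[w,2],rcond=None)[0];e=q[:,2]-A@co;w=(abs(e)<.004)&(q[:,1]<.06)
g=np.hypot(*co[:2]);print('plane',co,g,w.sum(),e[w].std())
# centreline from rail tops: height off bed ~16mm, scan along world y
h=e*np.cos(np.arctan(g))
for y in np.arange(-.12,.1,.02):
    m=abs(q[:,1]-y)<.01; x=q[m,0];hh=h[m]; b=x[abs(hh)<.004]; r=x[(hh>.011)&(hh<.021)]
    print(round(y,2),'bed',np.percentile(b,[1,99]).round(4) if len(b) else 0,'rails',np.histogram(r,np.arange(.56,.70,.006))[0])
np.savez('pl',co=co)
E
python3 fit.py
```

```text
plane [-0.02082755 -0.32481992  0.13743029] 0.3254869655128712 7570 0.0008626731746079925
-0.12 bed [0.5895 0.6554] rails [0 0 0 0 6 0 0 0 0 0 0 0 0 0 0 1 9 0 0 0 0 0 0]
-0.1 bed [0.5907 0.6566] rails [ 0  0  0  0 71  9  0  0  0  0  0  0  0  0  0  0 82  7  0  0  0  0  0]
-0.08 bed [0.592 0.658] rails [ 0  0  0  0 46 28  0  0  0  0  0  0  0  0  0  0 63 26  0  0  0  0  0]
-0.06 bed [0.5945 0.6594] rails [ 0  0  0  0 29 46  0  0  0  0  0  0  0  0  0  0 43 48  0  0  0  0  0]
-0.04 bed [0.5867 0.6701] rails [ 0  0  0  0  8 68  0  0  0  0  0  0  0  0  0  0 24 59  0  1  1  0  0]
-0.02 bed [0.5866 0.67  ] rails [ 0  0  0  0  0 48  6  0  0  0  0  0  0  0  0  0  3 60  2  4 37 19  0]
0.0 bed [0.5889 0.6742] rails [ 0  0  0  0  0 30 25  0  0  0  0  0  0  0  0  0  0 12  0  0  0  0  0]
0.02 bed [0.5902 0.6755] rails [ 0  0  0  0  0 10 43  0  0  0  0  0  0  0  0  2  2 24 20  0  0  0  0]
0.04 bed [0.5915 0.677 ] rails [ 0  0  0  0  0  0 55  0  0  0  0  0  0  0  0  0  0 18 40  0  0  0  0]
0.06 bed [0.5928 0.6815] rails [ 0  0  0  0  0  0 53  2  0  0  0  0  0  0  0  0  0  0 57  0  0  0  0]
0.08 bed [0.5803 0.682 ] rails [ 0  0  0  0  0  0 39 18  0  0  0  0  0  0  0  0  0  0 42  9  0  0  0]
```

```bash
cat >> fit.py <<'E'
print('---')
m=(h>.011)&(h<.021)&(q[:,1]>-.12)&(q[:,1]<.09)
x0=q[:,0]-.07*q[:,1]
L=m&(x0>.58)&(x0<.605);Rr=m&(x0>.657)&(x0<.672)
pl=np.polyfit(q[L,1],q[L,0],1);pr=np.polyfit(q[Rr,1],q[Rr,0],1);print('rails',pl,pr)
mid=q[w&(x0>.598)&(x0<.66)]
k=(pl[0]+pr[0])/2;c0=(pl[1]+pr[1])/2
# bed edges too
eb=[]
for y in (-.12,-.11,-.10,-.09,-.08,-.07):
    mm=(abs(q[:,1]-y)<.005)&(abs(h)<.004)&(abs(x0-.63)<.04); xx=q[mm,0]-k*q[mm,1]; eb.append((np.percentile(xx,1)+np.percentile(xx,99))/2)
print('centre from rails',k,c0,'from bed edges',np.mean(eb))
u=np.array([k,1]);u/=np.hypot(*u); C=np.array([c0,0.])
# datum: bed z=.085
def bedz(p): return co[0]*p[0]+co[1]*p[1]+co[2]
s=(bedz(C)-.085)/-(co[:2]@u); D=C+s*u; print('datum',D,'yaw',np.arctan2(u[1],u[0]))
al=np.radians(18); U=np.array([u[0]*np.cos(al),u[1]*np.cos(al),-np.sin(al)]);N=np.array([u[0]*np.sin(al),u[1]*np.sin(al),np.cos(al)]);Y=np.cross(N,U)
O=np.array([*D,.085]); np.savez('fr',O=O,U=U,N=N,Y=Y)
B=(X-O)@np.c_[U,Y,N]; i=z['d']>0
for lo,hi,n in ((38,47,'stop'),(18,36,'pawl')):
    m=i&(B[...,2]*1e3>lo)&(B[...,2]*1e3<hi)&(abs(B[...,1])<(.018 if n=='stop' else .06))&(abs(B[...,0]+.05)<.12)
    if n=='pawl': m&=(B[...,1]<-.012)&(B[...,0]<-.05)
    b=B[m]*1e3; print(n,len(b),np.percentile(b,[1,10,50,90,99],axis=0).round(1).tolist())
b=B[i&(abs(B[...,1])<.03)&(abs(B[...,0]+.2)<.15)&(abs(B[...,2])<.01)]; print('upper end',b[:,0].min())
E
python3 fit.py | sed -n '/---/,$p'
```

```text
---
rails [0.0760617  0.59546622] [0.06844038 0.66606169]
centre from rails 0.0722510447304089 0.6307639507307568 from bed edges 0.6308675289379609
datum [0.63946376 0.12041081] yaw 1.498670611708406
stop 1058 [[-11.7, -17.7, 38.4], [-9.5, -15.1, 40.5], [16.9, 0.0, 43.9], [43.5, 15.3, 46.1], [45.3, 17.7, 46.9]]
pawl 488 [[-160.0, -58.7, 18.2], [-156.5, -52.0, 19.8], [-133.7, -36.9, 31.7], [-104.0, -24.9, 33.2], [-51.7, -21.1, 35.3]]
upper end -0.2601200052096146
```

Cross-checks agree: the upper end from the top view lies 257 mm uphill of the datum. The stop face is about 12 mm uphill of the datum and the pawl tip is at about −98 mm. I'll pick the block with a shallow grip so the fingers clear the lips, then lay it at the load point.

```bash
cat >> h.py <<'E'
def frame():
    f=np.load('fr.npz'); return f['O'],f['U'],f['Y'],f['N']
def at(s,y,n):
    O,U,Y,N=frame(); return O+s*U+y*Y+n*N
E
python3 - <<'E'
from h import *
O,U,Y,N=frame()
oz=ori([0,0,-1],[1,.0026*-1,0]); oc=ori(-N,-Y)
arm.move_ptp([.4246,.2933,.11],oz)
arm.command_gripper(.09)
print(arm.move_straight([.4246,.2933,.028],.1,guard=8))
arm.command_gripper(.0,squeeze=25); print('w',arm.read_grip_width(),arm.read_tool_pos())
arm.move_straight([.4246,.2933,.2],.2); print('w',arm.read_grip_width(),arm.read_contact_force())
arm.move_ptp([.52,.10,.29],oz)
arm.move_ptp(at(-.198,0,.10),oc); grab('scene','s1'); grab('wrist','w1')
print(arm.read_t(),arm.read_grip_width())
E
python3 - <<'E'
import cv2,numpy as np
a=cv2.imread('pics/s1.png')[120:320,290:530];b=cv2.imread('pics/w1.png')
cv2.imwrite('pics/v1.png',np.hstack([cv2.resize(a,(480,400)),cv2.resize(b[:,160:480],(320,400))]))
E
```

```text
False
w 0.059870809483432444 [0.42476864 0.29336178 0.02823455]
w 0.0598195330011302 [ 0.08754284  0.48262703 -2.30689782]
9.0583 0.060063532070147675
```

View pics/v1.png

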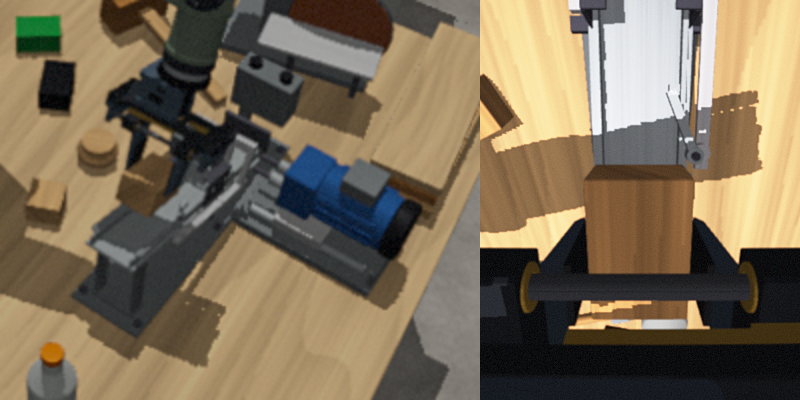

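```bash
python3 - <<'E'
from h import *
c=cal('scene')
f=lambda X:tuple(np.round((np.array(proj(c,X))-[290,120])*2))
print(arm.read_tool_pos(),at(-.198,0,.1),'block c',f(at(-.198,0,.09)),'end corners',f(at(-.27,.033,0)),f(at(-.27,-.033,0)))
z=np.load('w1.npz');X=pts(z,z['d']);O,U,Y,N=frame();B=(X-O)@np.c_[U,Y,N]*1e3
m=(z['d']>0)&(abs(B[...,0]+198)<60)&(abs(B[...,1])<36)&(B[...,2]>105)&(B[...,2]<125)
b=B[m];print(len(b),np.percentile(b,[1,50,99],axis=0).round(1))
b=b[b[:,0]>-190]; print(np.polyfit(b[:,0],b[:,2],1)); 
E
```

```text
[ 0.62757618 -0.03527319  0.24237013] [ 0.62812047 -0.03658743  0.24129102] block c (np.float64(148.0), np.float64(187.0)) end corners (np.float64(89.0), np.float64(243.0)) (np.float64(126.0), np.float64(266.0))
12804 [[-240.4  -31.1  107.6]
 [-181.5    1.   118.3]
 [-151.9   31.4  122.2]]
[-5.77454802e-02  1.08041722e+02]
```

Everything matches: the block is held centred at the load point, within 1–2 mm. Lower it, release, and look.

```bash
python3 - <<'E'
from h import *
O,U,Y,N=frame()
arm.move_straight(at(-.198,0,.042),.12)
f0=arm.read_contact_force()
print('guard',arm.move_straight(at(-.198,0,.026),.03,guard=5))
p=arm.read_tool_pos();print('tcp in chute mm',((p-O)@np.c_[U,Y,N]*1e3).round(1),arm.read_contact_force()-f0)
arm.command_gripper(.074); 
p=arm.read_tool_pos(); arm.move_straight(p+.07*N,.12)
arm.move_straight(arm.read_tool_pos()-.06*U+.05*N,.2)
grab('wrist','w2');grab('scene','s2');print(arm.read_t())
z=np.load('w2.npz');X=pts(z,z['d']);B=(X-O)@np.c_[U,Y,N]*1e3
m=(z['d']>0)&(abs(B[...,0]+198)<65)&(abs(B[...,1])<40)&(B[...,2]>36)&(B[...,2]<55)
b=B[m];print(len(b),np.percentile(b,[1,50,99],axis=0).round(1),cv2.minAreaRect(b[:,:2].astype(np.float32)),np.polyfit(b[:,0],b[:,2],1))
a=cv2.imread('pics/s2.png')[120:320,290:530];b=cv2.imread('pics/w2.png')
cv2.imwrite('pics/v2.png',np.hstack([cv2.resize(a,(480,400)),b[:,160:480]]))
E
```

```text
guard True
tcp in chute mm [-1.98e+02  1.00e-01  2.76e+01] [0.05485523 0.98881056 3.95977122]
11.9917
6777 [[-241.5  -28.7   43.5]
 [-194.4    0.5   45.1]
 [-153.8   30.    46.7]] ((-197.75729370117188, 0.6073837280273438), (89.68914794921875, 60.21741485595703), 0.24580086767673492) [-3.20627362e-03  4.44913086e+01]
```

View pics/v2.png

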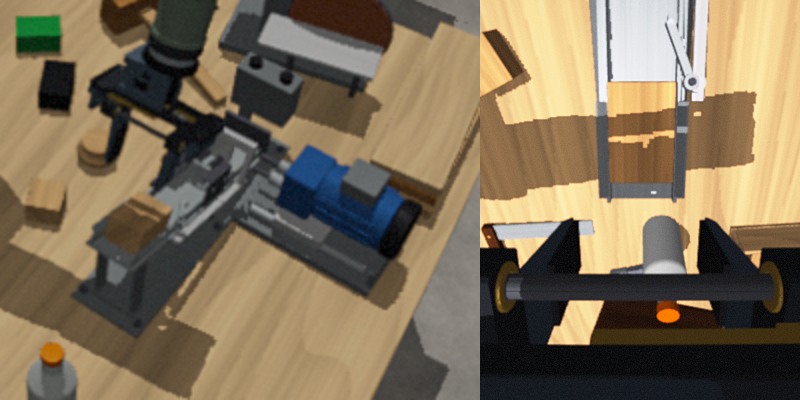

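The block lies flat and square at s = −198 mm, as intended. Now push from behind with shut fingers, tool vertical so the tips touch low on the rear face. I'll go guarded to just short of the stop.

```bash
cat >> h.py <<'E'
def st(f0):
    O,U,Y,N=frame(); p=arm.read_tool_pos(); f=np.array(arm.read_contact_force())-f0
    return ((p-O)@np.c_[U,Y,N]*1e3).round(2), (f@np.c_[U,Y,N]).round(2)
E
python3 - <<'E'
from h import *
O,U,Y,N=frame(); oz=ori([0,0,-1],[-Y[0],-Y[1],0])
arm.command_gripper(0,squeeze=20)
arm.move_ptp(at(-.276,.003,.10),oz)
arm.move_straight(at(-.276,.003,.015),.12,guard=6)
f0=np.array(arm.read_contact_force());np.save('f0',f0);print(st(f0),arm.read_grip_width())
for s,g in ((-.240,6),(-.20,7),(-.16,8),(-.135,8),(-.125,8)):
    r=arm.move_straight(at(s,.003,.015),.05,guard=g); print(s,r,*st(f0))
    if r: break
grab('wrist','w3');print(arm.read_t())
E
```

```text
(array([-275.79,    2.32,   16.06]), array([0., 0., 0.])) 0.0002964665530036211
-0.24 False [-240.02    2.97   14.98] [ 0.51 -0.71 -0.51]
-0.2 False [-199.61    2.97   15.08] [ 0.48  0.56 -0.26]
-0.16 False [-159.72    2.73   15.04] [ 1.06 -1.7  -1.65]
-0.135 False [-134.34    3.25   15.01] [-0.63 -0.28 -0.58]
-0.125 False [-124.4     3.15   14.99] [ 2.09  0.33 -0.27]
18.2167
```

```bash
python3 - <<'E'
from h import *
f0=np.load('f0.npy'); 
F=[]
for _ in range(15): F.append(st(f0)[1]); arm.pause(.02)
print(np.mean(F,0),np.std(F,0))
grab('top','t3');grab('scene','s3')
O,U,Y,N=frame()
for n in ('t3','s3'):
    z=np.load(n+'.npz');B=(pts(z,z['d'])-O)@np.c_[U,Y,N]*1e3
    p=z['p'].astype(int); m=(z['d']>0)&(abs(B[...,0]+100)<150)&(abs(B[...,1])<31)&(B[...,2]>40)&(B[...,2]<50)&(p[...,0]-p[...,2]>35)
    print(n,m.sum(),np.percentile(B[m],[2,50,98],axis=0).round(1) if m.any() else 0)
a=cv2.imread('pics/s3.png')[120:270,310:510];b=cv2.imread('pics/t3.png')[105:175,235:355];w=cv2.imread('pics/w3.png')
cv2.imwrite('pics/v3.png',np.hstack([np.vstack([cv2.resize(a,(480,350)),cv2.resize(b,(480,250))]),cv2.resize(w[:,160:480],(320,600))]))
E
```

```text
[ 0.87133333 -0.70466667 -0.70466667] [0.38361207 0.56233877 0.48436717]
t3 107 [[-81.7 -25.1  41.3]
 [-30.5  -4.2  45.5]
 [-16.8  19.5  49.2]]
s3 51 [[-103.7  -23.1   41.4]
 [ -54.7   -8.6   45.4]
 [ -37.8    4.9   49.1]]
```

View pics/v3.png

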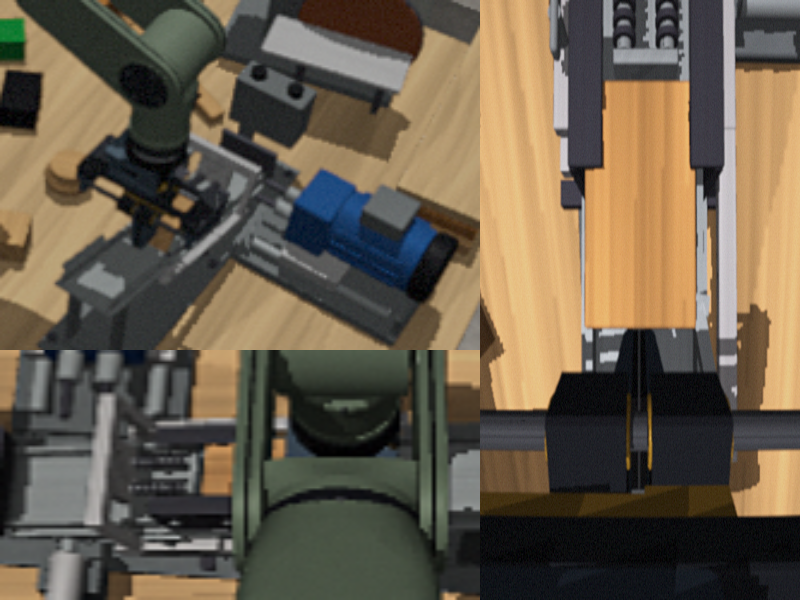

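The wrist picture shows the block under both keepers, with its front edge (row 80) just short of the stop plate (row 65) and the pawl swung out on the right. Next, step in by 1 mm with averaged force readings until the force drops or reaches 11.5 N.

```bash
cat > step.py <<'E'
from h import *
import sys
f0=np.load('f0.npy')
def meanf(n=5):
    F=[]
    for _ in range(n): F.append(st(f0)[1][0]); arm.pause(.02)
    return -np.mean(F)
s=float(sys.argv[1]);end=float(sys.argv[2]);prev=0
while s<end:
    s+=1; r=arm.move_straight(at(s/1e3,.003,.015),.02,guard=9)
    f=meanf(); print(s,st(f0)[0][0],round(f,2),r)
    if f>11.5 or r or (prev>6 and f<prev-1.2): break
    prev=f
print(arm.read_t()); grab('wrist','w4')
z=np.load('w4.npz');O,U,Y,N=frame();B=(pts(z,z['d'])-O)@np.c_[U,Y,N]*1e3
m=(z['d']>0)&(abs(B[...,1])<20)&(B[...,2]>40)&(B[...,2]<50)&(abs(B[...,0]+60)<70)
p=z['p'].astype(int);w=m&(p[...,0]-p[...,2]>35);print('block',np.percentile(B[w],[1,99],axis=0)[:,0].round(1))
E
python3 step.py -125 -103
python3 -c "
import cv2;w=cv2.imread('pics/w4.png');cv2.imwrite('pics/v4.png',cv2.resize(w[0:260,200:440],(560,600)))"
```

```text
-124.0 -124.07 0.04 False
-123.0 -123.24 1.09 False
-122.0 -122.02 1.5 False
-121.0 -120.93 1.17 False
-120.0 -119.93 0.71 False
-119.0 -118.94 1.37 False
-118.0 -117.93 1.13 False
-117.0 -117.17 2.38 False
-116.0 -116.5 4.96 False
-115.0 -115.54 5.39 False
-114.0 -114.72 5.42 False
-113.0 -113.93 5.66 False
-112.0 -113.15 7.28 False
-111.0 -112.37 7.53 False
-110.0 -111.62 7.77 False
-109.0 -110.61 7.78 False
-108.0 -109.72 8.5 False
-107.0 -108.97 8.97 False
-106.0 -108.17 9.96 False
-105.0 -107.42 10.03 False
-104.0 -106.67 11.34 False
-103.0 -105.93 11.69 False
25.9
block [-89.5  -2.2]
```

View pics/v4.png

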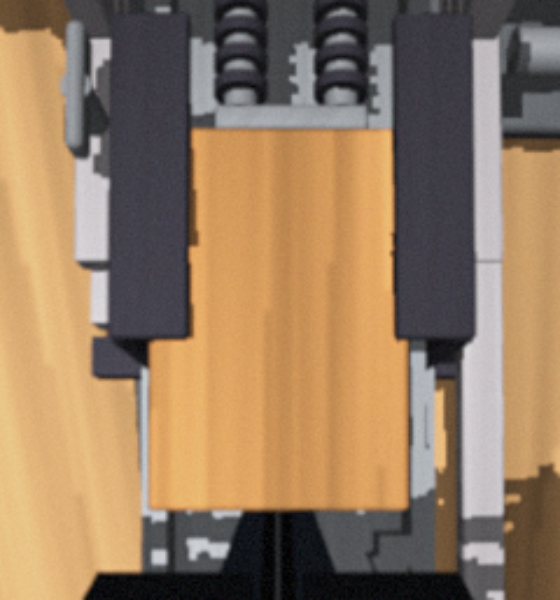

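The block bears on the stop (plate at row 115), which has given about 9–10 mm at 11.7 N and is well short of 14 mm. By position, the block's rear is past the pawl tip. Back off slowly and look.

```bash
cat > see.py <<'E'
from h import *
import sys
n=sys.argv[1]
grab('wrist',n);z=np.load(n+'.npz');O,U,Y,N=frame();B=(pts(z,z['d'])-O)@np.c_[U,Y,N]*1e3
m=(z['d']>0)&(abs(B[...,1])<20)&(B[...,2]>40)&(B[...,2]<50)&(abs(B[...,0]+60)<70)
p=z['p'].astype(int);w=m&(p[...,0]-p[...,2]>35);print('block',np.percentile(B[w],[1,99],axis=0)[:,0].round(1))
cv2.imwrite(f'pics/{n}z.png',cv2.resize(z['p'][0:300,180:440,::-1],(520,600)))
E
python3 - <<'E'
from h import *
f0=np.load('f0.npy')
for s in (-108,-110,-112,-114,-116,-118,-121):
    arm.move_straight(at(s/1e3,.003,.015),.03);arm.pause(.1);print(s,*st(f0))
arm.move_straight(at(-.150,.003,.02),.08);print(arm.read_t())
E
python3 see.py w5
```

```text
-108 [-109.93    2.62   14.98] [-9.04 -0.82  1.54]
-110 [-111.42    2.61   15.  ] [-7.63 -1.5  -0.71]
-112 [-112.91    2.62   15.02] [-5.95 -1.46 -0.  ]
-114 [-113.5     3.01   15.05] [-0.89 -0.69  0.71]
-116 [-115.66    3.25   14.9 ] [ 0.5  -0.03 -0.97]
-118 [-118.02    2.98   15.02] [ 0.27 -0.41 -0.7 ]
-121 [-121.07    2.98   15.02] [ 0.4  -0.46 -0.8 ]
28.9833
block [-97.5 -11.7]
```

View pics/w5z.png

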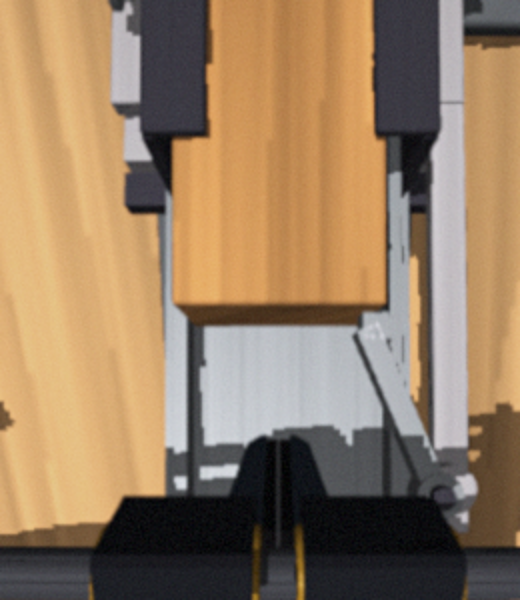

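The pawl is shut, with its tip at (370,325) behind the block's rear face. The tool force fell from 6 N to 0 at −113.5 mm, so the pawl now carries the spring load. Retreat and do a final check.

```bash
python3 - <<'E'
from h import *
arm.move_straight(at(-.16,.003,.16),.15)
arm.pause(.5)
O,U,Y,N=frame()
grab('wrist','w6');grab('scene','s6')
z=np.load('w6.npz');B=(pts(z,z['d'])-O)@np.c_[U,Y,N]*1e3
p=z['p'].astype(int);w=(z['d']>0)&(abs(B[...,1])<20)&(B[...,2]>40)&(B[...,2]<50)&(abs(B[...,0]+60)<70)&(p[...,0]-p[...,2]>35)
print('block',np.percentile(B[w],[1,99],axis=0).round(1))
a=np.load('sceneP.npy') if 0 else cv2.imread('pics/scene0.png');b=cv2.imread('pics/s6.png')
print(arm.read_t(),arm.read_contact_force())
cv2.imwrite('pics/v6.png',np.vstack([cv2.resize(z['p'][0:260,100:540,::-1],(508,300)),cv2.resize(b[100:340,200:606],(508,300))]))
E
```

```text
block [[-97.8 -19.6  43.2]
 [ -9.   19.5  46.6]]
30.7167 [-0.82085447 -0.31447091 -0.42912906]
```

View pics/v6.png

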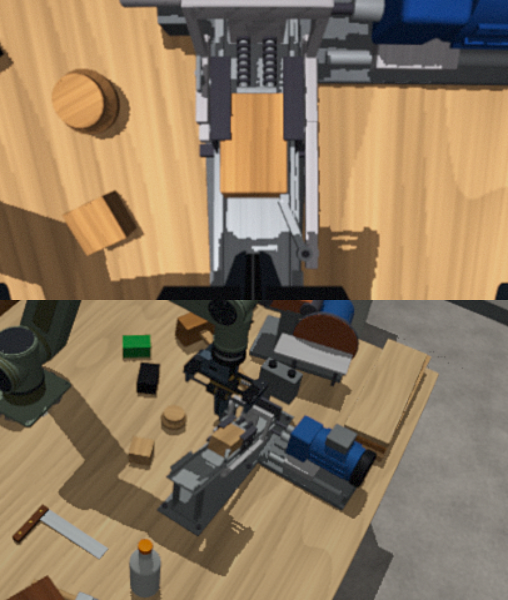

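The final views show the block between the stop (240,92) and the shut pawl (280,205). The gripper is clear and the other things are in place.

```bash
python3 -c "
from h import *
arm.job_done();print(arm.read_t())"
```

```text
the job is handed in; nothing more can be done
the job is handed in; nothing more can be done
```

The block is loaded: it is caught between the spring stop and the shut pawl, and I handed the job in at about 31 s. I gripped it across its width, laid it flat at the load point, then pushed it from behind with shut fingers.

- **Held on release:** as I backed off, the tool force fell from about 6 N to 0. The pictures show the pawl shut behind the block. The block's ends are at about −98 and −9 mm from the datum, and the last two looks agreed on the rear end.
- **Push:** it peaked at about 11.7 N, a little over the expected 9–11 N. I saw no clear force drop when the pawl snapped, so I pushed on a few millimetres further than needed. By my estimate the stop gave about 9–10 mm, more than the 4–6 mm needed but below the 14 mm limit.
- **Bystanders:** they look unmoved in the last scene picture; I judged that by eye and did not measure them.

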